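# Tuck the bedside book into the ledge corner by the lamp

### The arm

A 7-joint arm with a two-finger parallel gripper is mounted at the origin on the work surface. World frame = base frame: x ahead of the robot, y to its left, z up, the work surface at z = 0. Lengths are in m, angles in rad, forces in N, time in s.
With the tool pointing down it reaches from about 0.425 to 0.875 m from the base axis. Payload 4.7 kg.
Tool frame: the origin (TCP) lies at the very end of the fingers, on their centre line; the grasp point (between the pads) lies 19 mm behind it; y points along the fingers, z is the direction in which the jaws open and shut, and the axes are right-handed (so a half turn about y gives the same grasp; the last joint's range is limited). The gripper opens to 87 mm and grips with 3 to 60 N. Pads are 19 mm wide; open, the fingers measure 117 mm over their backs; the gripper's body (75 mm by 190 mm) begins 51 mm behind the grasp point.
Start: joints at [1.163, 0.321, -0.07, 1.45, 0.023, 1.371, -0.057], TCP at [0.266, -0.593, 0.223] pointing down, gripper open.
Joint ranges: [-2.86, 2.86], [-0.3, 2.09], [-1.38, 1.24], [0.06, 2.45], [-1.56, 4.7], [0.09, 2.05], [-2.69, 2.69]. Speed limits (rad/s): [2.57, 2.57, 3.14, 3.14, 3.14, 3.14, 3.14].

### API

Orientations are given as a unit quaternion [w, x, y, z].
In Python, from station import arm gives the robot as it stands.
- The arm moves only by the shell command python3 -m inch 'ROWS'. ROWS is JSON, a list of rows, each a list of 3 entries, a list of its own where there are three numbers: the closure, from -1 (fully open) to 1 (shut), then the shift along the world's x, y, z each as a share of 30 mm, from -1 to 1, then the turn, a rotation vector about the world's x, y, z each as a share of 180 degrees, from -1 to 1. In form: [[fingers, [dx, dy, dz], [ax, ay, az]], ...]. A call has 1 to 20 rows; each row shifts and turns the commanded pose from where the row before left it; what a row does not reach is not made up. A row lasts 1/8 s, in which the tool goes at most 62.5 mm and 10.7 degrees, less where a joint would pass 70% of its speed; a pose out of reach is approached as far as the arm can. A call with a number of a shift or a turn outside -1 to 1 is refused whole. A call with a gripper value outside its range is refused whole. The fingers move at their own pace and stop on an object; the grip force is fixed at half the most. Time passes only in rows, so rows that do not move let the fingers close. It gives the time, the measured TCP pose, the force and the opening at its end, in the units of the state.
- arm.observe(): the state, without advancing time (a new reading comes with each control period).
- arm.grab_frame(name): name is "scene" or "top" or "wrist"; returns a dict with "frame" (400x640x3 uint8, red, green, blue), "camera_matrix" (3x3 intrinsics, pixels), "R" (3x3) and "t" (3): a world point X has camera coordinates R X + t; the wrist camera has in their place "hand_eye" (4x4, takes a point from camera to tool coordinates, whose origin is the TCP and whose axes are the tool frame's). Camera axes: x right, y down, z forward; pixel columns grow to the right and rows downward; lengths in m; the calibration is good to about 2 mm. A picture is of the moment at which its call begins: read the wrist's pose just before it. There is no depth.
- arm.sign_off(): hands the job in, once; it reports no verdict.
The state is a dict: "clock": time; "joint_pos": joint angles; "joint_velocities": joint speeds; "joint_efforts": joint torques, N m; "tool_pos": TCP position; "orientation": TCP orientation; "contact_force": force on the tool from outside, world axes, zero at the start; "moment": the same for the moment, N m; "width": finger opening in m.
Only numpy, scipy, OpenCV 4.12 (cv2) and the standard library are available. Lean on these libraries where they do the work, as an engineer would, in place of code of your own. Each camera call takes 0.05 s, during which the arm holds its last target. There are 200 camera calls.

### The job

Tidy the bedside top: without gripping or lifting it, push the closed lilac book along the tabletop into the corner of the dark wooden ledge on the globe lamp's side, so that one long side of the book lies flush along the long back ledge and its short end is flush against the end stop nearest the lamp. Leave the lamp, the amber bottle, the tumbler and the white jar standing where they are, and finish with the hand clear.

Things in the scene. Friction and masses are not known exactly. Their poses are not given: they have to be found in the camera images.
- book: Closed rigid hardcover book, lilac cover, cream page edges, lying loose and flat on the tabletop, 0.2 to 0.4 kg. 110 mm wide (its x), 165 mm long (its y), 24 mm thick. Origin at the centre of its underside, z up. At the start a long side roughly faces the back ledge (its x within 0.55 rad of the ledge's x).
- ledge: Fixed dark wooden ledge beyond the book: a wide U, open to the robot, 24 mm high, walls 16 mm thick, no floor. Origin on the tabletop, mid inner face of the long back wall; x square to that wall, away from the robot; y along it, to the left. Inner faces: back wall x = 0; end stops y = +220 and -220 mm, reaching from x = -70 to 0 mm. Turned up to 0.15 rad.
- lamp: Small bedside lamp standing loose on the tabletop behind the back wall, near one end of it: round stone-coloured foot 68 mm across, white globe 110 mm across, 173 mm tall in all. Origin at the centre of its underside. It stands behind the left or the right end of the ledge; the corner on its side is the one wanted.
- bottle: Amber bottle with a black cap and paper label, 54 mm across, 110 mm tall, standing loose behind the other end of the back wall. Origin at the centre of its underside. Leave alone.
- tumbler: Empty glass tumbler, 72 mm across, 80 mm tall, standing loose on the tabletop to one side (left or right) of the book. Origin at the centre of its underside. Leave alone.
- jar: White cream jar with a lid, 62 mm across, 48 mm tall, standing loose on the tabletop on the other side of the book from the tumbler. Origin at the centre of its underside. Leave alone.
Things that resemble listed ones, but are neither listed nor needed, are in the scene too. What is shaped like the book but turquoise is not meant. Leave any purple look-alike of the lamp alone.

How it is judged:
By the outcome, as a careful person would: the job done as asked, in the order asked, and still so for the second after the job is handed in, with the robot touching nothing.
It also fails if it takes over 64 s, if anything falls off the work surface, if the arm or the gripper's body presses on something with over 40 N, if the wrist force passes 120 N, or if a joint passes its speed limit or range.

## Working session

There is one attempt and no reset: what is moved stays moved. The work goes in short steps, Python scripts to look and compute and a shell command to move; the robot and the scene stay as the last step left them, time stands still between calls to the robot, and variables do not carry over. Pictures are saved under pics/ and viewed, about 8 in all and at most 12, crops included, and the job is handed in when it is done.

```bash
mkdir -p pics; cat > h.py <<'E'
import numpy as np,cv2,json
from station import arm
def grab(n,f):
    d=arm.grab_frame(n); cv2.imwrite('pics/'+f+'.png',cv2.cvtColor(d['frame'],cv2.COLOR_RGB2BGR)); return d
def ray(d,px,z):
    K,R,t=[np.array(d[k]) for k in('camera_matrix','R','t')]
    v=R.T@np.linalg.solve(K,[px[0],px[1],1]);c=-R.T@t
    return c+v*(z-c[2])/v[2]
def proj(d,P):
    K,R,t=[np.array(d[k]) for k in('camera_matrix','R','t')]
    q=K@(R@np.array(P)+t);return q[:2]/q[2]
def crop(src,dst,x,y,w,h,s):
    im=cv2.imread('pics/'+src+'.png')[y:y+h,x:x+w];cv2.imwrite('pics/'+dst+'.png',cv2.resize(im,None,fx=s,fy=s,interpolation=cv2.INTER_CUBIC))
E
python3 - <<'E'
from h import *
for n in('top','scene'):
    d=grab(n,n+'0');R=np.array(d['R']);print(n,d['camera_matrix'],-R.T@d['t'],R)
print(arm.observe())
a=cv2.imread('pics/top0.png');b=cv2.imread('pics/scene0.png');cv2.imwrite('pics/both.png',cv2.resize(np.vstack([a,b]),(0,0),fx=.75,fy=.75))
E
```

```text
top [[385.43246536   0.         324.14365949]
 [  0.         385.43246536 204.09685525]
 [  0.           0.           1.        ]] [0.38669891 0.00381475 1.10339482] [[ 0.01342902 -0.99965936  0.02237913]
 [-0.99462208 -0.01565333 -0.10238115]
 [ 0.10269658 -0.02088389 -0.99449348]]
scene [[518.20375565   0.         316.98366649]
 [  0.         518.20375565 204.69981543]
 [  0.           0.           1.        ]] [1.10196285 0.81063456 0.72182424] [[-0.81578145  0.57803175  0.01949137]
 [ 0.31319079  0.46983919 -0.82532579]
 [-0.48622232 -0.66718096 -0.56432032]]
{'clock': 0.1, 'joint_pos': array([ 1.1630901 ,  0.32169797, -0.07009056,  1.4515904 ,  0.02258533,
        1.37079899, -0.0569018 ]), 'joint_velocities': array([-0.00033801,  0.0002948 , -0.00017837, -0.00222944, -0.00064444,
       -0.00097982,  0.00054615]), 'joint_efforts': array([-3.89737488e-04, -4.92571807e+01, -4.06008437e-01, -3.13398314e+01,
       -6.41197152e-02,  3.94538802e-02,  3.96765040e-05]), 'tool_pos': array([ 0.26586937, -0.59257688,  0.22158521]), 'orientation': array([ 0.1478842 , -0.14819192,  0.69202038, -0.69085253]), 'contact_force': array([ 0.42360974, -0.0523661 , -0.16270108]), 'moment': array([ 0.03317285,  0.01976917, -0.04700511]), 'width': 0.08657194258321436}
```

View pics/top0.png

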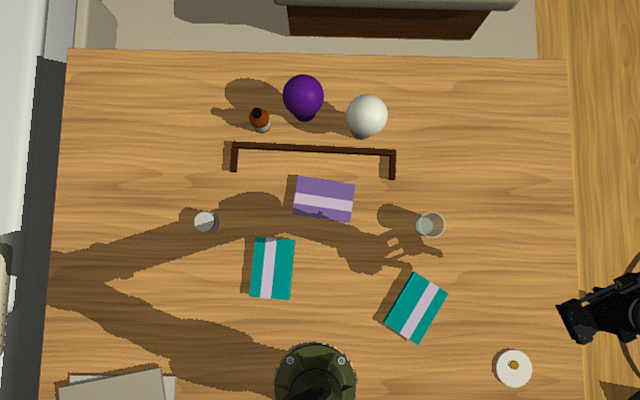

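View pics/scene0.png

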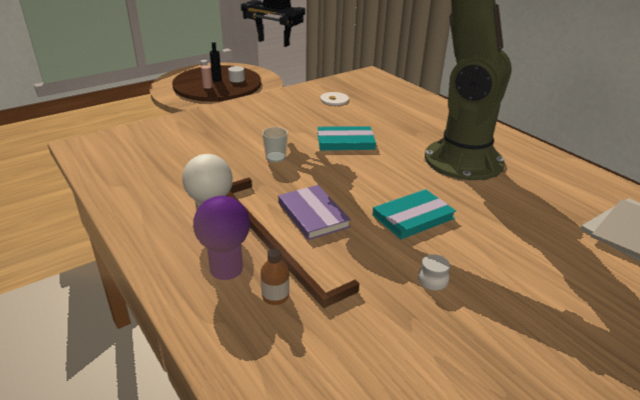

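Top view: the lilac book is at (323,199) and the ledge runs from (233,143) to (395,152). The white globe lamp is at (367,115), at the ledge's right end, and the purple look-alike lamp is at (303,97). The bottle is at (260,119), the jar at (206,222) and the tumbler at (430,225).

Candidates for the book are lilac (323,199), turquoise (272,268) and turquoise (416,307), so I choose lilac. Candidates for the lamp are white (367,115) and purple (303,97), so I choose white, which makes the right corner (395,152) the target. I'll check this in a close crop.

```bash
python3 -c "
from h import *
crop('top0','c0',220,130,200,120,4)"
```

```text
(no output)
```

View pics/c0.png

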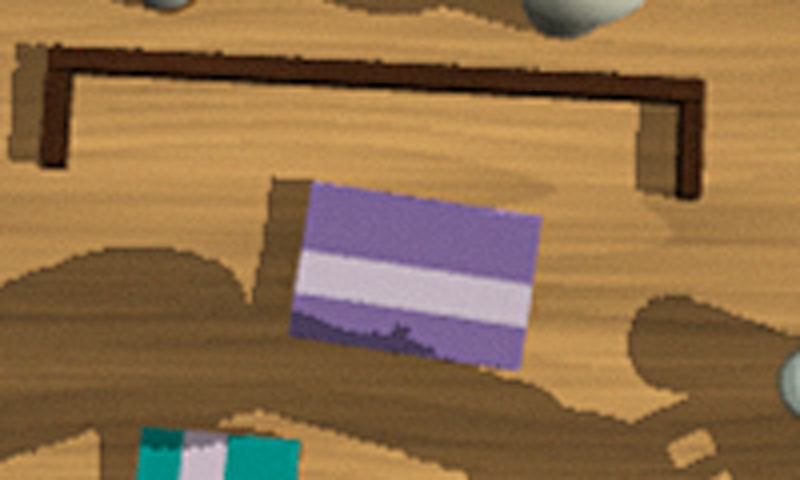

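Right choice: the lilac book with its cream stripe. Its corners in the crop are (313,182), (542,214), (521,370) and (289,335). The ledge's inner corners are (73,72) and (680,102), and the right stop ends at (677,196).

```bash
cat >> h.py <<'E'
from scipy.optimize import least_squares
def T(p,P):
    c,s=np.cos(p[2]),np.sin(p[2]);return [p[0]+c*P[0]-s*P[1],p[1]+s*P[0]+c*P[1],P[2]]
def fit(d,pts,px,p0):
    f=lambda p:np.concatenate([proj(d,T(p,P))-q for P,q in zip(pts,px)])
    r=least_squares(f,p0);return r.x,r.fun
BK=[(.055,.0825,.024),(.055,-.0825,.024),(-.055,-.0825,.024),(-.055,.0825,.024)]
E
python3 - <<'E'
from h import *
d=arm.grab_frame('top'); o=lambda L:[np.array(q)/4+[220,130] for q in L]
b,e=fit(d,BK,o([(313,182),(542,214),(521,370),(289,335)]),[.5,0,0]);print('book',b,e.round(1))
L=[(0,.22,0),(0,-.22,0),(.016,.236,.024),(.016,-.236,.024),(-.07,-.22,0),(-.07,.236,0)]
l,e=fit(d,L,o([(73,72),(680,102),(50,46),(704,80),(677,196),(40,166)]),[.6,0,0]);print('ledge',l,e.round(1))
c,s=np.cos(l[2]),np.sin(l[2]);R=np.array([[c,s],[-s,c]])
print('book in ledge',R@(b[:2]-l[:2]),b[2]-l[2])
print('goal',T(l,(-.055,-.1375,0)))
for n,p in dict(tumb=(430,222),jar=(206,222),lamp=(367,115)).items():
    x=ray(d,p,.12 if n=='lamp' else .05);print(n,x,R@(x[:2]-l[:2]))
for P in [(0,-.22,0),(0,-.22,.024),(-.07,-.22,.024)]: print((proj(d,T(l,P))-[220,130])*4)
from scipy.spatial.transform import Rotation as Q
w=arm.observe()['orientation'];print(Q.from_quat(w,scalar_first=True).as_matrix().round(3))
E
```

```text
book [ 0.51341947 -0.01850565 -0.12958555] [-0.2 -0.1  0.1  0.4  0.1 -0.3 -0.1  0. ]
ledge [ 0.65221189  0.01176376 -0.03254598] [ 0.3  0.4 -0.7  0.5 -0.8 -0.9  0.6 -1.  -0.7  0.6  1.3  0.4]
book in ledge [-0.13773395 -0.03476972] -0.09703956190806406
goal [np.float64(0.5927667363842649), np.float64(-0.12387371042956927), 0]
tumb [ 0.45053787 -0.31032585  0.05      ] [-0.19108635 -0.32848156]
jar [0.44154134 0.30200733 0.05      ] [-0.22000359  0.28323459]
lamp [ 0.72600111 -0.12659981  0.12      ] [ 0.07825252 -0.13588917]
[677.07218939 104.15521406]
[683.45168742  96.57068293]
[680.69106139 192.98514816]
[[-0.912 -0.001  0.409]
 [-0.409  0.001 -0.912]
 [ 0.    -1.    -0.001]]
```

```bash
r='[-1,[0.275,0.96,0],[0,0,-0.0072]]'; python3 -m inch '[[-1,[0.275,0.96,0],[0,0,-0.0072]],[-1,[0.275,0.96,0],[0,0,-0.0072]],[-1,[0.275,0.96,0],[0,0,-0.0072]],[-1,[0.275,0.96,0],[0,0,-0.0072]],[-1,[0.275,0.96,0],[0,0,-0.0072]],[-1,[0.275,0.96,0],[0,0,-0.0072]],[-1,[0.275,0.96,0],[0,0,-0.0072]],[-1,[0.275,0.96,0],[0,0,-0.0072]],[-1,[0.275,0.96,0],[0,0,-0.0072]],[-1,[0.275,0.96,0],[0,0,-0.0072]],[-1,[0.275,0.96,0],[0,0,-0.0072]],[-1,[0.275,0.96,0],[0,0,-0.0072]],[-1,[0.275,0.96,0],[0,0,-0.0072]],[-1,[0.275,0.96,0],[0,0,-0.0072]],[-1,[0.275,0.96,0],[0,0,-0.0072]],[-1,[0.275,0.96,0],[0,0,-0.0072]],[-1,[0.275,0.96,0],[0,0,-0.0072]],[-1,[0.275,0.96,0],[0,0,-0.0072]],[-1,[0.275,0.96,0],[0,0,-0.0072]],[-1,[0.275,0.96,0],[0,0,-0.0072]]]'
cat > st.py <<'E'
from h import *
from scipy.spatial.transform import Rotation as Q
s=arm.observe();M=Q.from_quat(s['orientation'],scalar_first=True).as_matrix()
l=[.65221,.01176,-.03255];c,q=np.cos(l[2]),np.sin(l[2]);v=s['tool_pos'][:2]-l[:2]
print('t',round(s['clock'],2),'tcp',s['tool_pos'].round(4),'ledge',(np.array([[c,q],[-q,c]])@v).round(4),'jaw deg',np.degrees(np.arctan2(M[1,2],M[0,2])).round(1),'down',M[:,1].round(3),'F',s['contact_force'].round(1))
E
python3 st.py
```

```text
clock: 2.65
tool_pos: [0.4311, -0.0161, 0.2225]
orientation: [0.011, -0.011, -0.707, 0.707]
contact_force: [0.6, -0.7, 0.3]
width: 0.0868
t 2.65 tcp [ 0.4311 -0.0161  0.2225] ledge [-0.2201 -0.035 ] jaw deg -91.8 down [-0. -0. -1.] F [ 0.6 -0.7  0.3]
```

```bash
python3 -m inch '[[-1,[0,0,-0.95],[0,0,0]],[-1,[0,0,-0.95],[0,0,0]],[-1,[0,0,-0.95],[0,0,0]],[-1,[0,0,-0.95],[0,0,0]],[-1,[0,0,-0.95],[0,0,0]],[-1,[0,0,-0.95],[0,0,0]],[-1,[0,0,-0.95],[0,0,0]],[-1,[0,0,-0.2],[0,0,0]],[-1,[0,0,-0.2],[0,0,0]]]' >/dev/null; python3 st.py
python3 -m inch '[[-1,[0.2,-0.0065,0],[0,0,0]],[-1,[0.2,-0.0065,0],[0,0,0]],[-1,[0.2,-0.0065,0],[0,0,0]],[-1,[0.2,-0.0065,0],[0,0,0]],[-1,[0.2,-0.0065,0],[0,0,0]],[-1,[0.2,-0.0065,0],[0,0,0]],[-1,[0.2,-0.0065,0],[0,0,0]],[-1,[0.2,-0.0065,0],[0,0,0]],[-1,[0.2,-0.0065,0],[0,0,0]],[-1,[0.2,-0.0065,0],[0,0,0]],[-1,[0.2,-0.0065,0],[0,0,0]],[-1,[0.2,-0.0065,0],[0,0,0]],[-1,[0.2,-0.0065,0],[0,0,0]],[-1,[0.2,-0.0065,0],[0,0,0]]]' >/dev/null; python3 st.py; python3 -c "
from h import *
grab('top','t1');crop('t1','c1',220,110,200,120,4)"
```

```text
t 3.77 tcp [ 0.4316 -0.0171  0.0114] ledge [-0.2195 -0.036 ] jaw deg -91.8 down [ 0.001 -0.    -1.   ] F [0.8 0.6 1.1]
t 5.53 tcp [ 0.5155 -0.0198  0.0111] ledge [-0.1356 -0.036 ] jaw deg -91.8 down [ 0. -0. -1.] F [-2.2  0.5  0.3]
```

View pics/c1.png

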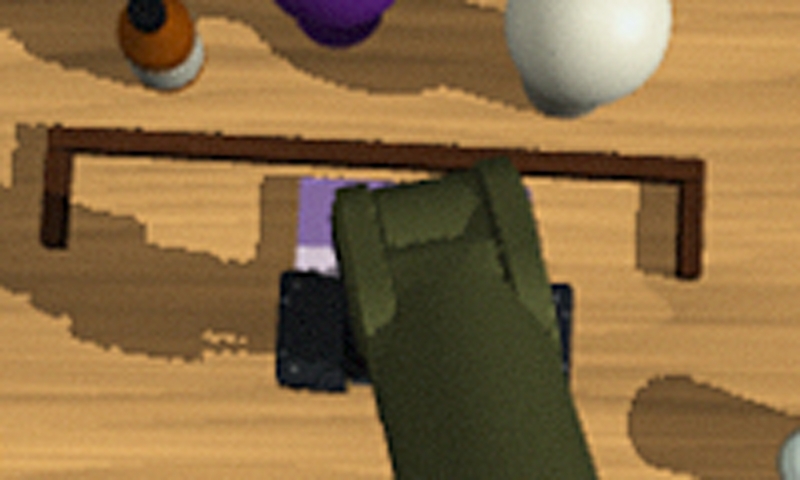

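The crop shows the book squared up in front of the fingers. Its left edge is at about (297,180–270), just short of the back wall. I'll push on gently to the wall.

```bash
python3 -m inch '[[-1,[0.1,-0.0033,0],[0,0,0]],[-1,[0.1,-0.0033,0],[0,0,0]],[-1,[0.1,-0.0033,0],[0,0,0]],[-1,[0.1,-0.0033,0],[0,0,0]],[-1,[0,0,0],[0,0,0]]]'>/dev/null; python3 st.py;  python3 -m inch '[[-1,[0.07,-0.0023,0],[0,0,0]],[-1,[0.07,-0.0023,0],[0,0,0]],[-1,[0,0,0],[0,0,0]]]'>/dev/null; python3 st.py
```

```text
t 6.2 tcp [ 0.5278 -0.0203  0.0112] ledge [-0.1233 -0.036 ] jaw deg -91.8 down [ 0.001  0.    -1.   ] F [-0.3  0.3 -0.4]
t 6.58 tcp [ 0.5286 -0.0203  0.0107] ledge [-0.1225 -0.036 ] jaw deg -91.8 down [-0.006 -0.001 -1.   ] F [-8.4  0.   5.9]
```

```bash
python3 -m inch '[[-1,[0.06,-0.002,0],[0,0,0]],[-1,[0,0,0],[0,0,0]]]'>/dev/null; python3 st.py;  python3 -m inch '[[-1,[-0.4,0.013,0],[0,0,0]],[-1,[-0.4,0.013,0],[0,0,0]],[-1,[0,0,0.9],[0,0,0]],[-1,[0,0,0.9],[0,0,0]],[1,[0,0,0.2],[0,0,0]],[1,[0.49,0.74,0],[0,0,0]],[1,[0.49,0.74,0],[0,0,0]],[1,[0.49,0.74,0],[0,0,0]],[1,[0.49,0.74,0],[0,0,0]],[1,[0.49,0.74,0],[0,0,0]],[1,[0.49,0.74,0],[0,0,0]],[1,[0,0,0],[0,0,0]]]'>/dev/null; python3 st.py; python3 -c "
from h import *
grab('top','t2');crop('t2','c2',220,110,200,120,4);grab('scene','s2')"
```

```text
t 6.83 tcp [ 0.5286 -0.0202  0.0104] ledge [-0.1225 -0.036 ] jaw deg -91.8 down [-0.01  -0.001 -1.   ] F [-12.1   1.6   9.7]
t 8.32 tcp [0.5971 0.116  0.0703] ledge [-0.0585  0.1024] jaw deg -91.6 down [-0.001  0.002 -1.   ] F [-0.1 -0.1  0.1]
```

View pics/c2.png

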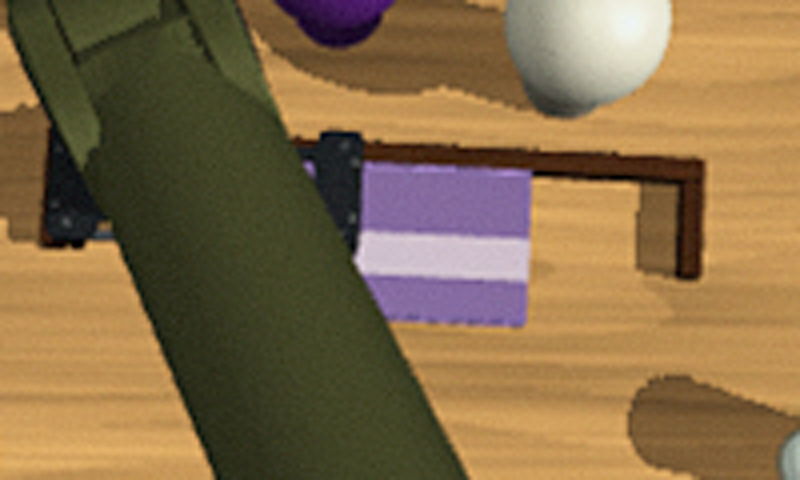

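The book now lies along the back wall. Its right end is at (531,170)–(525,326) and its top edge touches the wall line. The hand is above and to the left of the book, so I'll lower it and push toward the lamp-side stop.

```bash
python3 -m inch '[[1,[0,0,-0.66],[0,0,0]],[1,[0,0,-0.66],[0,0,0]],[1,[0,0,-0.66],[0,0,0]],[1,[0,0,0],[0,0,0]]]'; python3 st.py; python3 -m inch '[[1,[-0.0065,-0.2,0],[0,0,0]],[1,[-0.0065,-0.2,0],[0,0,0]],[1,[-0.0065,-0.2,0],[0,0,0]],[1,[-0.0065,-0.2,0],[0,0,0]],[1,[-0.0065,-0.2,0],[0,0,0]],[1,[-0.0065,-0.2,0],[0,0,0]],[1,[-0.0065,-0.2,0],[0,0,0]],[1,[-0.0065,-0.2,0],[0,0,0]],[1,[-0.0065,-0.2,0],[0,0,0]],[1,[-0.0065,-0.2,0],[0,0,0]],[1,[-0.0065,-0.2,0],[0,0,0]],[1,[-0.0065,-0.2,0],[0,0,0]],[1,[-0.0065,-0.2,0],[0,0,0]],[1,[-0.0065,-0.2,0],[0,0,0]],[1,[-0.0065,-0.2,0],[0,0,0]],[1,[-0.0065,-0.2,0],[0,0,0]]]' >/dev/null; python3 st.py; python3 -c "
from h import *
grab('top','t3');crop('t3','c3',220,110,200,120,4)"
```

```text
clock: 8.93
tool_pos: [0.5952, 0.1129, 0.0089]
orientation: [0.013, -0.009, -0.707, 0.707]
contact_force: [-0.8, 0.4, -0.6]
width: 0.0005
t 8.93 tcp [0.5952 0.1129 0.0089] ledge [-0.0602  0.0993] jaw deg -91.8 down [-0.005 -0.001 -1.   ] F [-0.8  0.4 -0.6]
t 10.93 tcp [0.5942 0.0173 0.0117] ledge [-0.0582  0.0037] jaw deg -91.7 down [-0.  0. -1.] F [0.1 3.  0.7]
```

View pics/c3.png

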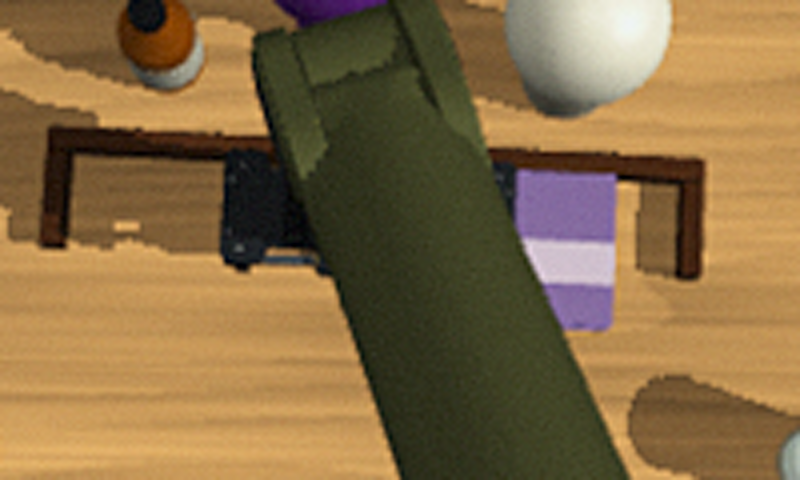

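The book is sliding along the wall, its right end at (616,172)–(611,330), about 45 mm short of the stop at (680,…). I'll continue and slow down near contact.

```bash
python3 -m inch '[[1,[-0.0065,-0.2,0],[0,0,0]],[1,[-0.0065,-0.2,0],[0,0,0]],[1,[-0.0065,-0.2,0],[0,0,0]],[1,[-0.0065,-0.2,0],[0,0,0]],[1,[-0.0065,-0.2,0],[0,0,0]],[1,[-0.0065,-0.2,0],[0,0,0]],[1,[0,0,0],[0,0,0]]]' >/dev/null; python3 st.py; python3 -m inch '[[1,[-0.0033,-0.1,0],[0,0,0]],[1,[-0.0033,-0.1,0],[0,0,0]],[1,[0,0,0],[0,0,0]]]' >/dev/null; python3 st.py;python3 -m inch '[[1,[-0.0033,-0.1,0],[0,0,0]],[1,[0,0,0],[0,0,0]]]' >/dev/null; python3 st.py
```

```text
t 11.85 tcp [ 0.5929 -0.02    0.0115] ledge [-0.0583 -0.0337] jaw deg -91.8 down [-0.    -0.001 -1.   ] F [-0.1  0.2 -0.2]
t 12.22 tcp [ 0.5926 -0.0249  0.0115] ledge [-0.0584 -0.0386] jaw deg -91.8 down [-0.    -0.001 -1.   ] F [-0.   1.3 -1.4]
t 12.47 tcp [ 0.5926 -0.028   0.0116] ledge [-0.0583 -0.0416] jaw deg -91.8 down [-0.    -0.001 -1.   ] F [ 0.1  1.1 -0.1]
```

```bash
python3 -m inch '[[1,[-0.0022,-0.07,0],[0,0,0]],[1,[0,0,0],[0,0,0]]]' >/dev/null; python3 st.py;python3 -m inch '[[1,[-0.0022,-0.07,0],[0,0,0]],[1,[0,0,0],[0,0,0]]]' >/dev/null; python3 st.py;python3 -m inch '[[1,[-0.0022,-0.07,0],[0,0,0]],[1,[0,0,0],[0,0,0]]]' >/dev/null; python3 st.py
```

```text
t 12.72 tcp [ 0.5926 -0.0299  0.0116] ledge [-0.0583 -0.0436] jaw deg -91.8 down [-0. -0. -1.] F [-0.   0.6 -0.2]
t 12.97 tcp [ 0.5926 -0.0303  0.0117] ledge [-0.0582 -0.044 ] jaw deg -91.7 down [ 0.     0.002 -1.   ] F [-0.7  3.8 -1.3]
t 13.22 tcp [ 0.5926 -0.0303  0.0117] ledge [-0.0582 -0.044 ] jaw deg -91.6 down [ 0.     0.004 -1.   ] F [ 0.9  8.2 -0.7]
```

```bash
python3 -m inch '[[1,[-0.0022,-0.07,0],[0,0,0]],[1,[0,0,0],[0,0,0]]]' >/dev/null; python3 st.py; python3 -m inch '[[1,[0.011,0.4,0],[0,0,0]],[1,[0.011,0.4,0],[0,0,0]],[1,[0,0,0.9],[0,0,0]],[1,[0,0,0.9],[0,0,0]],[-1,[0,0,0.2],[0,0,0]],[-1,[-0.64,-0.753,0],[0,0,0]],[-1,[-0.64,-0.753,0],[0,0,0]],[-1,[-0.64,-0.753,0],[0,0,0]],[-1,[-0.64,-0.753,0],[0,0,0]],[-1,[-0.64,-0.753,0],[0,0,0]],[-1,[0,0,0],[0,0,0]],[-1,[0,0,0],[0,0,0]]]'; python3 st.py; python3 -c "
from h import *
grab('top','t4');crop('t4','c4',290,130,120,90,6)"
```

```text
t 13.47 tcp [ 0.5926 -0.0303  0.0118] ledge [-0.0582 -0.044 ] jaw deg -91.6 down [ 0.001  0.006 -1.   ] F [ 0.4 11.7 -1.4]
clock: 14.98
tool_pos: [0.4972, -0.1244, 0.0714]
orientation: [-0.011, 0.011, 0.707, -0.707]
contact_force: [-0.1, 0.8, -0.1]
width: 0.0723
t 14.97 tcp [ 0.4972 -0.1244  0.0714] ledge [-0.1505 -0.1411] jaw deg -91.7 down [-0.  0. -1.] F [-0.1  0.8 -0.1]
```

View pics/c4.png

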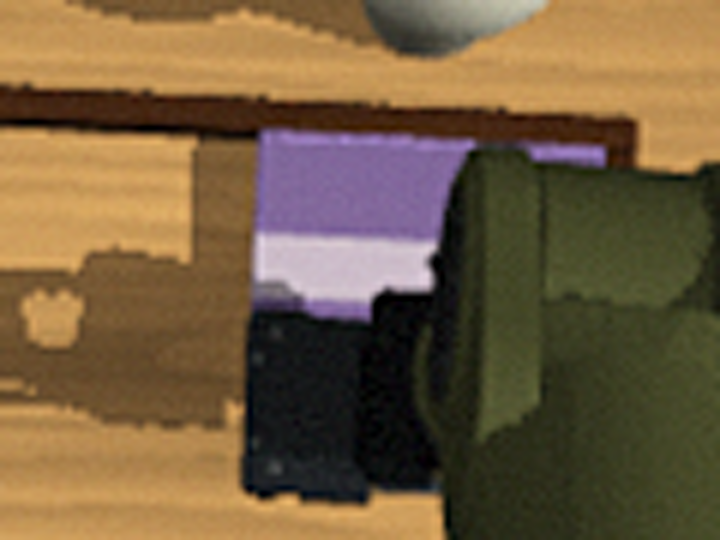

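The book sits in the corner, its top edge at (262,130)–(607,150) along the wall and its right end against the stop. I'll do a final gentle squaring push on the near long side.

```bash
python3 -m inch '[[-1,[0,0,-0.66],[0,0,0]],[-1,[0,0,-0.66],[0,0,0]],[-1,[0,0,-0.66],[0,0,0]],[-1,[0,0,0],[0,0,0]],[-1,[0.2,-0.0065,0],[0,0,0]],[-1,[0.2,-0.0065,0],[0,0,0]],[-1,[0.2,-0.0065,0],[0,0,0]],[-1,[0.1,-0.0033,0],[0,0,0]],[-1,[0.1,-0.0033,0],[0,0,0]],[-1,[0,0,0],[0,0,0]]]' >/dev/null; python3 st.py; python3 -m inch '[[-1,[0.1,-0.0033,0],[0,0,0]],[-1,[0.07,-0.0023,0],[0,0,0]],[-1,[0,0,0],[0,0,0]]]' >/dev/null; python3 st.py;python3 -m inch '[[-1,[0.07,-0.0023,0],[0,0,0]],[-1,[0,0,0],[0,0,0]]]' >/dev/null; python3 st.py
```

```text
t 16.27 tcp [ 0.5213 -0.1255  0.0123] ledge [-0.1264 -0.1415] jaw deg -91.7 down [ 0. -0. -1.] F [-0.4 -0.1  0. ]
t 16.65 tcp [ 0.5252 -0.1257  0.012 ] ledge [-0.1225 -0.1416] jaw deg -91.8 down [-0.002 -0.    -1.   ] F [-3.3  0.1  3. ]
t 16.9 tcp [ 0.5252 -0.1258  0.0117] ledge [-0.1224 -0.1416] jaw deg -91.8 down [-0.007 -0.    -1.   ] F [-8.8  0.1  5.7]
```

```bash
python3 -m inch '[[-1,[-0.3,0.01,0],[0,0,0]],[-1,[-0.7,0.023,0],[0,0,0]],[-1,[0,0,0.9],[0,0,0]],[-1,[0,0,0.9],[0,0,0]],[-1,[0,0,0.9],[0,0,0]],[-1,[0,0,0.9],[0,0,0]],[-1,[0,0,0.9],[0,0,0]],[-1,[0,0,0.9],[0,0,0]],[-1,[0,0,0.9],[0,0,0]],[-1,[-0.3,-0.9,0],[0,0,0]],[-1,[-0.3,-0.9,0],[0,0,0]],[-1,[-0.3,-0.9,0],[0,0,0]],[-1,[-0.3,-0.9,0],[0,0,0]],[-1,[-0.3,-0.9,0],[0,0,0]],[-1,[-0.3,-0.9,0],[0,0,0]],[-1,[-0.3,-0.9,0],[0,0,0]],[-1,[-0.3,-0.9,0],[0,0,0]],[-1,[-0.3,-0.9,0],[0,0,0]],[-1,[-0.3,-0.9,0],[0,0,0]],[-1,[-0.3,-0.9,0],[0,0,0]]]'>/dev/null; python3 -m inch '[[-1,[-0.3,-0.9,0],[0,0,0]],[-1,[-0.3,-0.9,0],[0,0,0]],[-1,[0,0,0],[0,0,0]]]' >/dev/null; python3 st.py; python3 -c "
from h import *
grab('top','t5');grab('scene','s5');crop('t5','c5',300,130,110,80,7)
im=cv2.imread('pics/s5.png');a=cv2.resize(im[140:300,160:380],None,fx=3.5,fy=3.5,interpolation=2);cv2.imwrite('pics/cs5.png',a)"
```

```text
t 19.77 tcp [ 0.3795 -0.4787  0.2009] ledge [-0.2566 -0.4991] jaw deg -92.0 down [-0.    -0.001 -1.   ] F [-0.3 -0.1 -0.1]
```

View pics/c5.png

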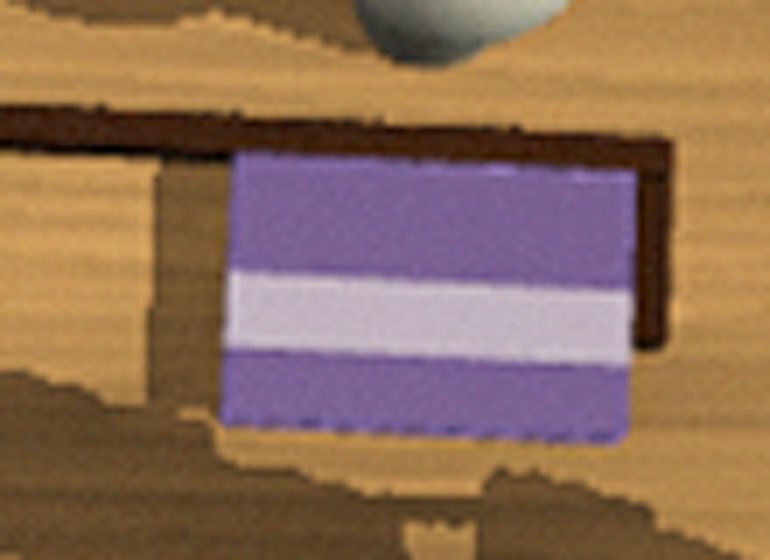

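View pics/t5.png

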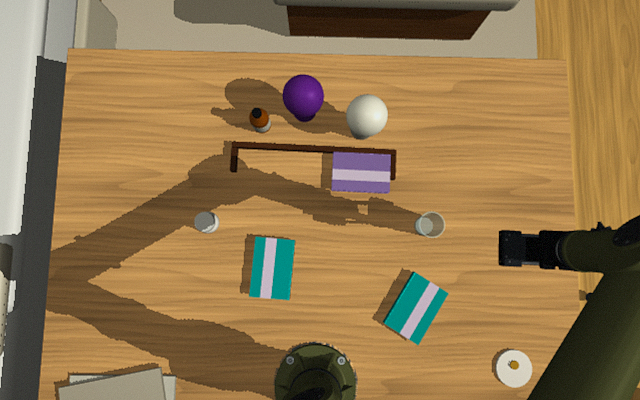

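View pics/cs5.png

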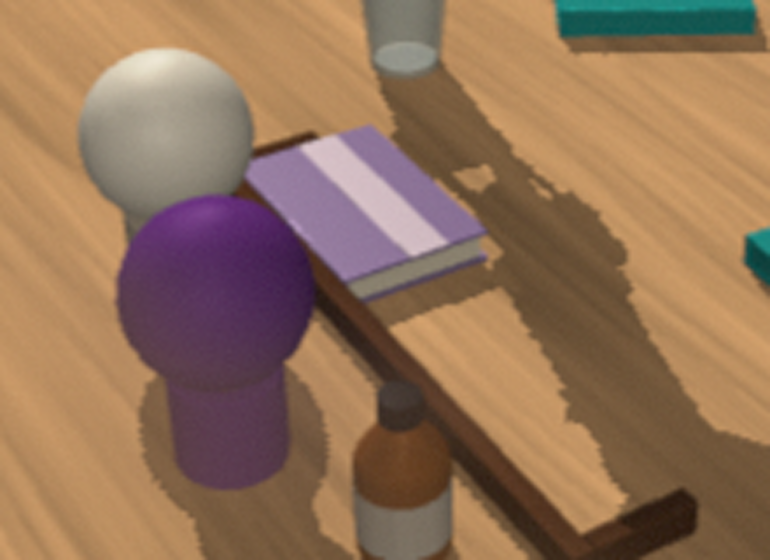

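The book fills the corner in the close crop: (236,152)–(637,170) along the wall, right end on the stop with no gap visible. All other objects are at their old pixels. I'll run a quick numeric fit before handing in.

```bash
python3 - <<'E'
from h import *
d=arm.grab_frame('top'); o=lambda L,s,x,y:[np.array(q)/s+[x,y] for q in L]
b,e=fit(d,BK,o([(236,152),(637,170),(628,442),(221,426)],7,300,130),[.6,-.1,0]);print('book',b,e.round(1))
l=[.65221,.01176,-.03255];c,s=np.cos(l[2]),np.sin(l[2]);print(np.array([[c,s],[-s,c]])@(b[:2]-l[:2]),b[2]-l[2])
a=cv2.imread('pics/top0.png').astype(int);f=cv2.imread('pics/t5.png').astype(int)
for n,(x,y) in dict(lamp=(367,115),purple=(303,97),bottle=(260,119),jar=(206,222),tumbler=(430,225)).items():
    T_=a[y-18:y+18,x-18:x+18].astype(np.uint8);S=f[y-24:y+24,x-24:x+24].astype(np.uint8)
    r=cv2.minMaxLoc(cv2.matchTemplate(S,T_,cv2.TM_CCOEFF_NORMED));print(n,np.array(r[3])-6,round(r[1],3))
E
```

```text
book [ 0.59050291 -0.12409021 -0.0295925 ] [-0.3  0.4 -0.1  0.5  0.2 -0.3  0.2 -0.6]
[-0.05725326 -0.13778646] 0.0029574966171301946
lamp [0 0] 0.998
purple [0 0] 0.988
bottle [0 0] 0.994
jar [6 6] 0.058
tumbler [0 0] 0.878
```

```bash
python3 - <<'E'
from h import *
a=cv2.imread('pics/top0.png');f=cv2.imread('pics/t5.png')
for n,(x,y) in dict(jar=(206,222),tumbler=(430,225)).items():
    print(n,[np.array(cv2.minMaxLoc(cv2.matchTemplate(f[y-20:y+20,x-20:x+20],a[y-w:y+w,x-w:x+w],cv2.TM_CCOEFF_NORMED))[3])+w-20 for w in(9,11,13)])
for im in (a,f):
    g=cv2.cvtColor(im,cv2.COLOR_BGR2HSV)[200:245,190:222];m=(g[...,1]<70)&(g[...,2]>60);ys,xs=np.nonzero(m);print(m.sum(),xs.mean()+190,ys.mean()+200)
print(arm.sign_off())
E
```

```text
jar [array([11,  9]), array([9, 9]), array([7, 7])]
tumbler [array([0, 0]), array([0, 0]), array([0, 0])]
412 205.97815533980582 221.69174757281553
417 206.37410071942446 221.87529976019184
the job is handed in; nothing more can be done
None
```

The lilac book is in the lamp-side (right) corner, flush along the back ledge and against the end stop. I pushed it there along the tabletop without gripping or lifting it. I handed the job in at about 20 s on the robot clock, with the hand clear.

**How it was done:** I pushed the book square to the back wall with the open fingers, then slid it along the wall to the stop with the fingers closed. A last gentle push on the near long side squared it up. Contact forces while pushing read about 15 N at most.

**Fit in the corner:** The final top-view fit puts the book 0.003 rad from the ledge direction. It is about 2 mm from the ideal depth and 0.3 mm from the ideal position along the wall, which is within the 2 mm calibration. The close crop and the scene view show no gap at the wall or the stop. The final squaring push stopped at the same depth as the first wall contact, −0.1225 m in the ledge frame.

**Other objects:** Template matching shows zero pixel shift for the lamp, the purple look-alike, the bottle and the tumbler.

**Check that disagreed:** Template matching failed for the jar, probably because the arm's shadow around it had changed. A colour-based centre measurement instead gave (206.0, 221.7) before and (206.4, 221.9) after, so it has not moved. The hand never went near it.

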